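# Open the desiccator pot

### The arm

A 6-joint arm with a two-finger parallel gripper is mounted at the origin on the work surface; the furniture and walls round the work are solid. World frame = base frame: x ahead of the robot, y to its left, z up, the work surface at z = 0. Lengths are in m, angles in degrees, forces in N, time in s.
With the tool pointing down it reaches from about 0.4 to 0.825 m from the base axis. Payload 7 kg.
Tool frame: the origin (TCP) lies midway between the tips of the shut fingers; the grasp point (between the pads) lies 19 mm behind it; z points along the fingers, y is the direction in which the jaws open and shut (so a half turn about z gives the same grasp; the last joint's range is limited). The gripper opens to 88 mm and grips with 3 to 60 N. Pads are 19 mm wide; open, the fingers measure 130 mm over their backs; the gripper's body (78 mm by 193 mm) begins 47 mm behind the grasp point.
Start: joints at [16.507, 20.546, 0.682, 0, -70.136, -16.507], TCP at [0.675, -0, 0.227] pointing down, gripper open.
Joint ranges: [-176.03, 176.03], [-82.01, 121.73], [-58.28, 71.71], [-173.87, 95.51], [-174.79, -0.11], [-173.66, 173.66]. Speed limits (degrees/s): [136.94, 136.94, 172.46, 180, 180, 180].

### API

Orientations are given as a 3x3 rotation matrix whose columns are the frame's x, y, z axes.
In Python, from rig import robot gives the robot as it stands. Calls block until the motion is done:
- robot.goto(position, orientation): joint-space move of the TCP to a pose.
- robot.servo_line(position, ori=None, speed=0.15): straight line of the TCP; ori=None keeps the orientation; speed is the mean speed in m/s.
- robot.movej(angles): joint-space move.
- robot.move_gripper(opening): opening from 0.0 (shut) to 1.0 (fully open); the grip force is fixed at half the most; returns when the fingers have stopped.
- robot.dwell(seconds).
- robot.ik(position, orientation): joint angles nearest the present ones, or None.
- robot.grab_frame(name): name is "scene" or "side" or "wrist"; returns (picture, depth): 400x640x3 uint8, red, green, blue; 400x640 float32, m along the optical axis (not along the pixel's ray), 0 where there is no reading.
- robot.camera_info(name): a dict with "vfov" (degrees; the focal length in pixels is half the picture's height over the tangent of half this angle, whatever the lens; pixels are square), "cx", "cy" (the principal point, pixels), "view" (4x4, takes a point from world to camera coordinates); the wrist camera has in their place "T_tool_cam" (4x4, takes a point from camera to tool coordinates, whose origin is the TCP and whose axes are the flange's). Camera axes: x right, y down, z forward; pixel columns grow to the right and rows downward; lengths in m; the calibration is good to about 2 mm. A picture is of the moment at which its call begins: read the wrist's pose just before it. camera_info takes no time and is no camera call.
A pose or a line that the arm cannot do raises robot.Unreachable and nothing moves.
- robot.job_done(): hands the job in, once; it reports no verdict.
Readings, each from a call of its own:
- robot.read_t(): time.
- robot.read_qpos(): joint angles.
- robot.read_qvel(): joint speeds.
- robot.read_effort(): joint torques, N m.
- robot.read_position(): TCP position.
- robot.read_tcp_rot(): TCP orientation.
- robot.read_force(): force on the tool from outside, world axes, zero at the start.
- robot.read_ft_torque(): the same for the moment, N m.
- robot.read_grip_width(): opening from 0.0 (shut) to 1.0 (fully open).
Only numpy, scipy, OpenCV 4.12 (cv2) and the standard library are available. Lean on these libraries where they do the work, as an engineer would, in place of code of your own. Each camera call takes 0.05 s, during which the arm holds its last target.

### The job

Draw the red-knobbed locking bolt of the green desiccator pot fully out and leave it out, then unscrew the pot's cap (anticlockwise) until the thread lets go. Lift the cap clear and put it down the right way up on the cork mat, the whole skirt on the cork, without dropping it; leave the other things on the table undisturbed.

Things in the scene. Friction and masses are not known exactly. Their poses are not given: they have to be found in the camera images.
- pot: Green desiccator pot, fixed: body 84 mm across (foot 92) and 36 mm tall. Origin: centre of its underside, z up. On its +x side a dark steel bracket (its x 33 to 90, y 4 to 24 mm, top z = 106 mm) carries the locking bolt.
- neck_top (a point): Centre of the top of the pot's aluminium threaded neck, 89 mm above the pot's underside on its z axis. Neck 40 mm across the thread. Right-hand thread, 8 mm pitch, axes as the pot's. Once free, the cap must be raised at least 33 mm more to clear it.
- bolt (a joint): Locking bolt, slides level along the pot's +x: 0 = home, 0.030 m = fully out; 2 N friction, stays where left; starts 0 to 6 mm out. Its tongue (9 mm wide at the pot's y = 14 mm, z 94 to 104 mm) stands beside the cap's bar and stops it turning anticlockwise until drawn out 22 mm.
- bolt_knob (a point): Centre of the top of the bolt's upright red knob, 15 mm across, 24 mm tall, on a stem 8 mm across and 12 mm tall. In the pot's frame: (82 mm + bolt value, 14 mm, 140 mm). It stands 29 mm taller than the cap's bar, so it can be pushed outward from the inside above the bar, or pinched.
- cap: Screw cap, about 120 g: black skirt 52 mm across, 53 mm tall; orange bar on top. Origin: on its axis at the skirt's lower edge, z up. Screwed down it is 40 mm above the pot's underside. Turned anticlockwise (from above) it climbs 8 mm a turn and is free after two full turns (up 16 mm). Turned on much further it clicks and drops back up to 8 mm, but stays free. It turns easily.
- cap_bar (a point): Centre of the cap's orange bar, on the cap's axis, 62 mm above its origin; axes as the cap's. The bar is 96 mm long (x, 48 mm either side), 12 mm wide (y) and 18 mm tall (z), lying on the skirt. It starts along the pot's x. Push it near an end to turn the cap; pinch it across its middle to lift.
- cork_mat: Round cork mat on the table, fixed, 100 mm across, 5 mm thick, with a darker disc 72 mm across on it. Origin: centre of its underside. The cap is put down here.
- vial_amber: Bystander to be left alone: amber glass vial with a black cap, 36 mm across, 78 mm tall. Origin: centre of its underside.
- vial_c: Bystander to be left alone: clear glass vial with a black cap, 28 mm across, 62 mm tall. Origin: centre of its underside.
- vial_d: Bystander to be left alone: clear glass vial with a blue cap, 25 mm across, 50 mm tall. Origin: centre of its underside.
- dropper_bottle: Bystander to be left alone: amber dropper bottle with a black teat, 34 mm across, 102 mm tall. Origin: centre of its underside.
- loupe: Bystander to be left alone: black eyepiece loupe, 37 mm across, 37 mm tall. Origin: centre of its underside.
- eraser: Bystander to be left alone: blue and white eraser, 21 x 42 x 13 mm. Origin: centre of its underside.
- scale_bar: Bystander to be left alone: white scale bar with black squares, 22 x 110 x 9 mm, long along its y. Origin: centre of its underside.
- masking_tape: Bystander to be left alone: roll of masking tape lying flat, 100 mm across, 25 mm tall. Origin: centre of its underside.
Things that resemble listed ones, but are neither listed nor needed, are in the scene too. There is more than one size of the cork_mat; the one meant has the size given above.

How it is judged (in metres and radians):
On the way, in this order (a step that is already met when the one before it is completed fails the run):
1. the bolt is drawn out (more than 24 mm) while the cap is still screwed down (value of joint bolt above 0.024 m and z of cap in the frame of pot below 0.046 m), for 0.1 s.
2. the cap has climbed the thread by more than 12 mm, still upright on the neck (z of cap in the frame of pot between 0.052 and 0.068 m and horizontal distance between cap and pot below 0.006 m), for 0.1 s.
3. the cap is lifted clear of the neck, upright (z of cap in the frame of pot above 0.091 m and angle between cap's own z axis and vertical below 0.5 rad), for 0.1 s.
At the end, for the whole second after the job is handed in: The cap stands upright (within 0.1 rad) and at rest on the cork mat, its axis within 24 mm of the mat's centre so that its whole skirt is on the cork, and the bolt is still drawn out by more than 22 mm (horizontal distance between cap and cork_mat below 0.024 m and angle between cap's own z axis and vertical below 0.1 rad and z of cap in the frame of cork_mat below 0.009 m and linear speed of cap below 0.02 m/s and value of joint bolt above 0.022 m); the robot touches nothing.
It fails at once if one of the eight bystanders is shifted by more than 25 mm (distance of any of vial_amber, vial_c, vial_d, dropper_bottle, loupe, eraser, scale_bar, masking_tape from where it was at the start of the episode above 0.025 m).
It fails at once if one of the standing vials, the bottle or another bystander is tipped over (angle between any of vial_amber, vial_c, vial_d, dropper_bottle, loupe, eraser, scale_bar, masking_tape's own z axis and vertical above 0.6 rad).
It fails at once if the cap is dropped or flung (faster than 1 m/s) (linear speed of cap above 1 m/s).
It also fails if it takes over 58 s, if anything falls off the work surface, if the arm or the gripper's body presses on something with over 40 N, if the wrist force passes 120 N, or if a joint passes its speed limit or range.

## Working session

There is one attempt and no reset: what is moved stays moved. The work goes in short steps, each a Python script; the robot and the scene stay as the last script left them, time stands still between calls to the robot, and variables do not carry over. Pictures are saved under pics/ and viewed, and the job is handed in when it is done.

```bash
ls; mkdir -p pics
python3 - <<'E'
from rig import robot
import cv2
for n in ("scene","side","wrist"):
    p,d=robot.grab_frame(n); cv2.imwrite(f"pics/{n}0.png",p[:,:,::-1])
    import numpy as np; np.save(f"pics/{n}0.npy",d); i=robot.camera_info(n); print(n,i,(d>0).mean())
print(robot.read_t(),robot.read_tcp_rot())
E
```

```text
pics
scene {'vfov': 43.69816077158575, 'cx': 312.48925938905467, 'cy': 200.0139456794854, 'view': array([[ 0.83751448, -0.54637599,  0.00653963, -0.45765224],
       [-0.41592005, -0.64521517, -0.64086496,  0.28915583],
       [ 0.3543727 ,  0.53401372, -0.76762578,  0.95756255],
       [ 0.        ,  0.        ,  0.        ,  1.        ]])} 0.9960546875
side {'vfov': 57.679809315053376, 'cx': 315.40712256415264, 'cy': 197.7664039573928, 'view': array([[ 0.64388215, -0.76509517,  0.00671969, -0.34410207],
       [-0.61115812, -0.51957733, -0.59709727,  0.40216249],
       [ 0.46032763,  0.38035348, -0.8021407 ,  0.68985081],
       [ 0.        ,  0.        ,  0.        ,  1.        ]])} 0.99605859375
wrist {'vfov': 68.29841388710162, 'cx': 319.0318109018181, 'cy': 204.67236711790105, 'T_tool_cam': array([[ 7.94576134e-04, -9.60960158e-01, -2.76685640e-01,
         7.48221009e-02],
       [ 9.99999676e-01,  8.00108365e-04,  9.28982623e-05,
        -1.89075068e-04],
       [ 1.32106966e-04, -2.76685624e-01,  9.60960482e-01,
        -1.59289819e-01],
       [ 0.00000000e+00,  0.00000000e+00,  0.00000000e+00,
         1.00000000e+00]])} 0.99593359375
0.15 [[-4.16657854e-05 -9.99999170e-01 -1.28786942e-03]
 [-9.99999994e-01  4.17989268e-05 -1.03354398e-04]
 [ 1.03408144e-04  1.28786510e-03 -9.99999165e-01]]
```

View pics/scene0.png

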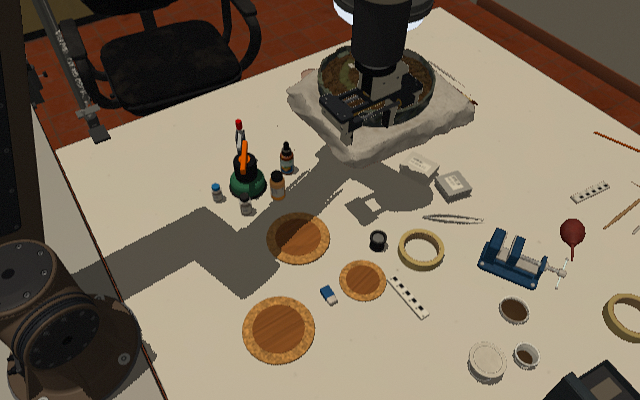

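View pics/side0.png

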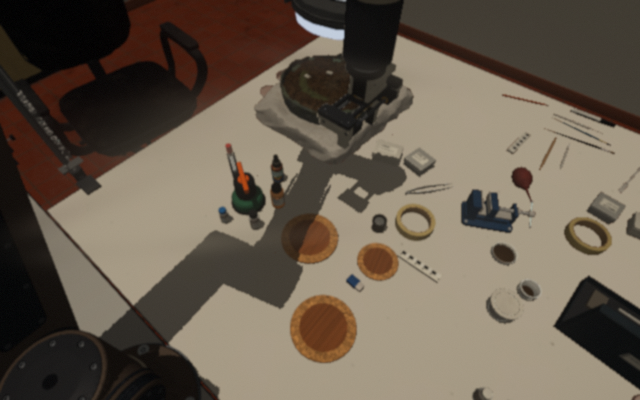

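View pics/wrist0.png

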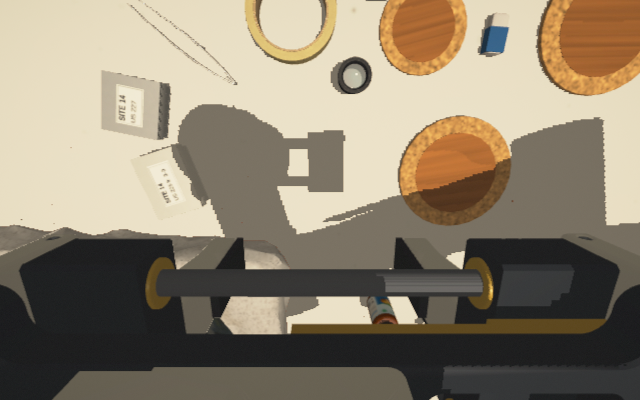

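The scene view shows three cork mats at about (298,238), (362,281) and (278,329). The pot is at (247,175), with the orange bar at (244,158), the red knob at (239,124), and vials and a dropper bottle close to it. I'll measure these next.

```bash
cat > h.py <<'E'
import numpy as np, cv2
from rig import robot
def cam(name):
    i=robot.camera_info(name)
    f=200/np.tan(np.radians(i['vfov']/2))
    if 'view' in i: V=np.linalg.inv(i['view'])
    else:
        T=np.eye(4);T[:3,:3]=robot.read_tcp_rot();T[:3,3]=robot.read_position(); V=T@i['T_tool_cam']
    return f,i['cx'],i['cy'],V
def ray(c,uv):
    f,cx,cy,V=c; uv=np.atleast_2d(uv).astype(float)
    d=np.c_[(uv[:,0]-cx)/f,(uv[:,1]-cy)/f,np.ones(len(uv))]@V[:3,:3].T
    return V[:3,3],d
def onplane(c,uv,z):
    o,d=ray(c,uv); return o+d*((z-o[2])/d[:,2])[:,None]
def cloud(c,uv,dep):
    o,d=ray(c,uv); return o+d*np.asarray(dep)[:,None]
def proj(c,P):
    f,cx,cy,V=c; q=(np.atleast_2d(P)-V[:3,3])@V[:3,:3]
    return np.c_[f*q[:,0]/q[:,2]+cx,f*q[:,1]/q[:,2]+cy]
def tri(c1,u1,c2,u2):
    A=[];b=[]
    for c,u in((c1,u1),(c2,u2)):
        o,d=ray(c,u); d=d[0]/np.linalg.norm(d); M=np.eye(3)-np.outer(d,d); A.append(M); b.append(M@o)
    p=np.linalg.lstsq(np.vstack(A),np.hstack(b),rcond=None)[0]
    return p
E
python3 - <<'E'
from h import *
for n in("scene","side"):
    p=cv2.imread(f"pics/{n}0.png"); dep=np.load(f"pics/{n}0.npy"); c=cam(n)
    h=cv2.cvtColor(p,cv2.COLOR_BGR2HSV)
    m=cv2.inRange(h,(5,110,40),(22,255,255)); m=cv2.morphologyEx(m,cv2.MORPH_CLOSE,np.ones((5,5)))
    for k in cv2.findContours(m,cv2.RETR_EXTERNAL,cv2.CHAIN_APPROX_NONE)[0]:
        if cv2.contourArea(k)<700: continue
        k=k[:,0]
        P=onplane(c,k,.005)
        (a,b),r=cv2.minEnclosingCircle(P[:,:2].astype(np.float32)); print(n,k.mean(0),(a,b),'encl d',2*r, 'area d',2*np.sqrt(cv2.contourArea(P[:,:2].astype(np.float32))/np.pi))
    # pot things by depth
    for nm,lo,hi in(('red',(0,170,90),(3,255,255)),('orange',(4,200,150),(14,255,255)),('green',(65,60,20),(95,255,255))):
        mm=cv2.inRange(h,lo,hi); mm[:100]=0; mm[230:]=0; mm[:,:200]=0; mm[:,290:]=0
        v,u=np.nonzero(mm); P=cloud(c,np.c_[u,v],dep[v,u]); print(n,nm,len(u),'px',u.mean(),v.mean(),'P med',np.median(P,0).round(4),'lo',P.min(0).round(3),'hi',P.max(0).round(3))
    crop=p[110:225,195:310]; cv2.imwrite(f"pics/crop_{n}.png",cv2.resize(crop,None,fx=5,fy=5,interpolation=cv2.INTER_CUBIC))
E
```

```text
scene [278.15075377 330.19095477] (0.351039856672287, -0.17582781612873077) encl d 0.144508495926857 area d 0.1416434079771855
scene [622.74857143 315.33142857] (0.959803581237793, -0.5392228364944458) encl d 0.11884397268295288 area d 0.06801439884170535
scene [362.36290323 280.14516129] (0.5567554831504822, -0.17679531872272491) encl d 0.10028447210788727 area d 0.09750013681503537
scene [420.19354839 249.61290323] (0.7123299837112427, -0.18534472584724426) encl d 0.11332836747169495 area d 0.10525653949698949
scene [297.65454545 237.92121212] (0.501294732093811, -0.009270558133721352) encl d 0.14588069915771484 area d 0.14194962012192708
scene [340.82926829  71.3902439 ] (0.9457776546478271, 0.43976110219955444) encl d 0.22891411185264587 area d 0.12186560951768657
scene [ 66.98684211 149.64661654] (0.17174917459487915, 0.6265838742256165) encl d 1.0135347843170166 area d 0.24626531328329954
scene [107.97959184  36.04591837] (0.4227467477321625, 0.98128342628479) encl d 0.3397485017776489 area d 0.20282286775028147
scene [544.15932914  53.91614256] (1.464887261390686, 0.1982820183
[... 1944 characters left out ...]
0.3693915009498596 area d 0.15082782046762092
side [12.79069767 56.89147287] (0.3877231478691101, 1.4063633680343628) encl d 0.4304282069206238 area d 0.16070388845381262
side [520.1827112   76.99607073] (1.5017725229263306, -0.08799266815185547) encl d 0.9397820234298706 area d 0.3079691309735647
side [200.66720517  42.61550889] (0.9336726665496826, 0.8987669944763184) encl d 0.9120686054229736 area d 0.6649366121459892<stdin>:14: RuntimeWarning: Mean of empty slice.
  ret = ret.dtype.type(ret / rcount)
  return _methods._mean(a, axis=axis, dtype=dtype,
  ret = um.true_divide(
Traceback (most recent call last):
ValueError: zero-size array to reduction operation minimum which has no identity
```

The target mat is the one at scene (362,281), about 99 mm across. The other two, at (298,238) and (278,329), are about 142 mm. Next I'll crop to confirm this and build a height map of obstacles near the pot.

Run:
```python
from h import *
p=cv2.imread("pics/scene0.png"); dep=np.load("pics/scene0.npy"); c=cam("scene")
a=cv2.resize(p[110:225,195:310],(460,460),interpolation=cv2.INTER_CUBIC)
b=cv2.resize(p[220:320,310:440],None,fx=2.6,fy=4.6*1,interpolation=cv2.INTER_CUBIC)
cv2.imwrite("pics/crops.png",np.hstack([a,b[:460]]))
v,u=np.mgrid[0:400,0:640]; P=cloud(c,np.c_[u.ravel(),v.ravel()],dep.ravel())
P=P[(dep.ravel()>0)]
# max height on 5cm grid
for x0 in np.arange(.25,.95,.05):
    r=[]
    for y0 in np.arange(-.3,.5,.05):
        s=P[(P[:,0]>=x0)&(P[:,0]<x0+.05)&(P[:,1]>=y0)&(P[:,1]<y0+.05),2]
        r.append("%4d"%(1000*s.max()) if len(s) else "   .")
    print("%.2f"%x0,*r)
```

```text
0.25    4   11   11   11    4    4    3    4    4    5    6    4    5    5    5    5
0.30    5   13   12   13    4    4    4    4    4    5    3    4    5    3    5    3
0.35    5   11   13   12    4    5    3    4    3   52    4    4    4    3    3    3
0.40    4   10   11   10   11   11   11    4   65   53   37    4    5    6    4    4
0.45    4    5   17   11   11   12   12    9  112  114  113  106    5    5    4    4
0.50    5   10   10    8   11   13   12   10   82   94  113  142    4    5    4    7
0.55   12   12    9    9   10  337  337    4    4  104    5    4    5    3    5    4
0.60   13   13    8   42    3  540  526    6    5   61    4    4    5    3    4    6
0.65    4   28   29   40  537  540  372    4    4    4    5    4    4    5    4    4
0.70    5   29   28   28    5  523  293   56   57  421  406   72   75   73   49    4
0.75   79   25   27   11    5  337  336   63   66  114  381  121  117  110   65    4
0.80   80    5   10   11    4   37   36  417  417  117  117  118  114  119   69    5
0.85   77   11   11   35   35   38   36  417  416  113    .  122  117  115  115    5
0.90    5    5    5   35   34   29    5  393  402    .    .    .  113  114  118    .
```

View pics/crops.png

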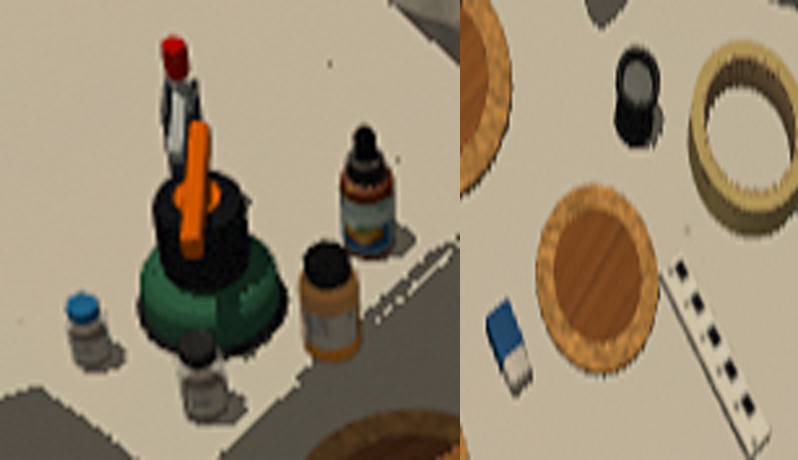

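The crops show the bar, knob and bracket, with the vials around the pot. The middle mat, between the eraser and the scale bar, is the small one with the dark disc. I'll take a close wrist view of the pot.

Run:
```python
from h import *
R=np.array([[0,-1,0],[-1,0,0],[0,0,-1.]])
robot.goto([0.475,0.30,0.33],R)
c=cam("wrist"); p,d=robot.grab_frame("wrist"); np.save("pics/w1.npy",d); cv2.imwrite("pics/w1.png",p[:,:,::-1])
import pickle; pickle.dump(c,open("pics/w1.pkl","wb")); print(robot.read_t(),robot.read_position(),c)
```

```text
1.6 [0.47551584 0.29927648 0.32942977] (np.float64(294.85298670491113), 319.0318109018181, 204.67236711790105, array([[-9.99999941e-01,  2.61518612e-06, -3.43111037e-04,
         4.75581410e-01],
       [-9.22216660e-05,  9.61127044e-01,  2.76106497e-01,
         2.24711135e-01],
       [ 3.30495367e-04,  2.76106512e-01, -9.61126987e-01,
         4.88875289e-01],
       [ 0.00000000e+00,  0.00000000e+00,  0.00000000e+00,
         1.00000000e+00]]))
```

View pics/w1.png

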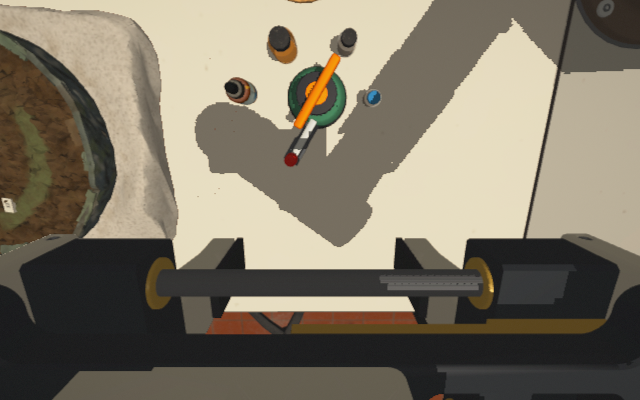

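The wrist view shows the orange bar from (300,125) to (337,57), the red knob at (290,159), the amber vial at (282,44), vial_c at (346,40), vial_d at (373,97) and the dropper at (239,90).

Run:
```python
from h import *; import pickle
c=pickle.load(open("pics/w1.pkl","rb")); p=cv2.imread("pics/w1.png"); h=cv2.cvtColor(p,cv2.COLOR_BGR2HSV); d=np.load("pics/w1.npy")
m=cv2.inRange(h,(5,200,150),(20,255,255)); m[:40]=0;m[140:]=0;m[:,:295]=0;m[:,345:]=0
k=max(cv2.findContours(m,0,1)[0],key=cv2.contourArea)[:,0]
P=onplane(c,k,.111)[:,:2].astype(np.float32); print('bar',cv2.minAreaRect(P)); 
v,u=np.nonzero(m);Q=cloud(c,np.c_[u,v],d[v,u]); Q=Q[Q[:,2]>.105];print('orange z med',np.median(Q[:,2]))
Pq=Q[:,:2].astype(np.float32);r=cv2.minAreaRect(Pq);print('depth rect',r,cv2.boxPoints(r).round(4).tolist())
m=cv2.inRange(h,(0,120,60),(4,255,255))|cv2.inRange(h,(174,120,60),(180,255,255)); m[:140]=0;m[175:]=0;m[:,:270]=0;m[:,310:]=0
v,u=np.nonzero(m);Q=cloud(c,np.c_[u,v],d[v,u]);print('knob',len(u),np.median(Q,0)); T=Q[Q[:,2]>.136];print('top',len(T),T.mean(0),T.min(0),T.max(0))
m=cv2.inRange(h,(65,60,20),(95,255,255)); m[:50]=0;m[140:]=0;m[:,:270]=0;m[:,350:]=0
k=np.vstack(cv2.findContours(m,0,1)[0])[:,0]; v,u=np.nonzero(m);Q=cloud(c,np.c_[u,v],d[v,u]);print('green z',np.percentile(Q[:,2],[5,50,95]))
print('pot circle @.036',cv2.minEnclosingCircle(onplane(c,k,.02)[:,:2].astype(np.float32)))
Q=Q[(Q[:,2]<.05)];print(cv2.minEnclosingCircle(Q[:,:2].astype(np.float32)))
for nm,uv,z in(('amber',(282,37),.078),('c',(347,35),.062),('d',(374,97),.05),('dropper',(233,87),.1)): print(nm,onplane(c,uv,z).round(3))
cv2.imwrite("pics/w1c.png",cv2.resize(p[20:180,220:400],None,fx=3.5,fy=3.5,interpolation=cv2.INTER_CUBIC))
```

```text
bar ((0.47887715697288513, 0.19282864034175873), (0.09352898597717285, 0.025914378464221954), 49.013545989990234)
orange z med 0.11175736840201711
depth rect ((0.47305402159690857, 0.1958288699388504), (0.09464098513126373, 0.025369321927428246), 59.053707122802734) [[0.43779999017715454, 0.16179999709129333], [0.4596000015735626, 0.14869999885559082], [0.5083000063896179, 0.22990000247955322], [0.48649999499320984, 0.24289999902248383]]
knob 143 [0.50854541 0.2688373  0.14089511]
top 123 [0.50858926 0.26888325 0.14657592] [0.47558141 0.22471114 0.13686981] [0.51579143 0.27717576 0.48887529]
green z [0.02917568 0.03591798 0.04729635]
pot circle @.036 ((0.4792465269565582, 0.19251561164855957), 0.04288005828857422)
((0.48002931475639343, 0.1915380358695984), 0.043424323201179504)
amber [[0.522 0.125 0.078]]
c [[0.439 0.119 0.062]]
d [[0.398 0.194 0.05 ]]
dropper [[0.581 0.186 0.1  ]]
```

View pics/w1c.png

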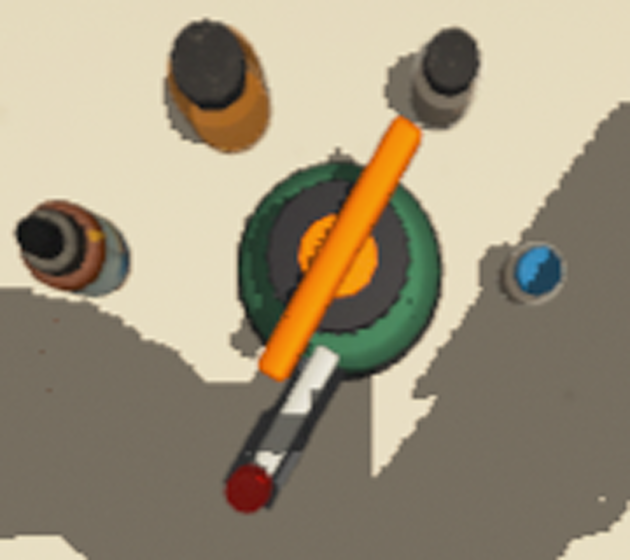

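```bash
cat >> h.py <<'E'
def Rz(psi):
    c,s=np.cos(np.radians(psi)),np.sin(np.radians(psi))
    return np.array([[c,s,0],[s,-c,0],[0,0,-1.]])
E
python3 - <<'E'
from h import *; import pickle
c=pickle.load(open("pics/w1.pkl","rb")); p=cv2.imread("pics/w1.png"); h=cv2.cvtColor(p,cv2.COLOR_BGR2HSV); d=np.load("pics/w1.npy")
m=cv2.inRange(h,(5,200,150),(20,255,255)); m[:40]=0;m[140:]=0;m[:,:295]=0;m[:,345:]=0
v,u=np.nonzero(m);Q=cloud(c,np.c_[u,v],d[v,u]);P=onplane(c,np.c_[u,v],.111)[Q[:,2]>.108][:,:2]
c0=np.array([.4795,.192]);r=np.linalg.norm(P-c0,axis=1);E=P[(r>22)]
q=E-E.mean(0); w=np.linalg.svd(q,full_matrices=0)[2][0]; w*=np.sign(w[1]); a=np.degrees(np.arctan2(w[1],w[0]))
n=np.array([-w[1],w[0]]);s=(E-c0)@w;t=(E-c0)@n; print('angle',a,'long',s.min(),s.max(),'lat',t.min(),t.max())
ctr=c0+w*(s.min()+s.max())/2+n*(np.median(t)); print('centre',ctr)
k=np.array([.5086,.2688])-ctr; print('knob in pot',k@w,k@n)
# hub disc / skirt: dark ring
print(robot.read_qpos())
for ps in(-240,-200,-160,-120.3,-90,-60,0,59.7,90,120,150,180,240):
    j=robot.ik([ctr[0],ctr[1],.1],Rz(ps)); print(ps,None if j is None else np.round(j,1))
E
```

```text
<stdin>:6: RuntimeWarning: Mean of empty slice.
  ret = um.true_divide(
Traceback (most recent call last):
IndexError: index 0 is out of bounds for axis 0 with size 0
```

Run:
```python
from h import *; import pickle
c=pickle.load(open("pics/w1.pkl","rb")); p=cv2.imread("pics/w1.png"); h=cv2.cvtColor(p,cv2.COLOR_BGR2HSV); d=np.load("pics/w1.npy")
m=cv2.inRange(h,(5,200,150),(20,255,255)); m[:40]=0;m[140:]=0;m[:,:295]=0;m[:,345:]=0
v,u=np.nonzero(m);Q=cloud(c,np.c_[u,v],d[v,u]);P=onplane(c,np.c_[u,v],.111)[Q[:,2]>.108][:,:2]
c0=np.array([.4795,.192]);r=np.linalg.norm(P-c0,axis=1);E=P[(r>.022)]
q=E-E.mean(0); w=np.linalg.svd(q,full_matrices=0)[2][0]; w*=np.sign(w[1]); a=np.degrees(np.arctan2(w[1],w[0]))
n=np.array([-w[1],w[0]]);s=(E-c0)@w;t=(E-c0)@n; print('angle',a,'long',s.min(),s.max(),'lat',t.min(),t.max())
ctr=c0+w*(s.min()+s.max())/2+n*(np.median(t)); print('centre',ctr)
k=np.array([.5086,.2688])-ctr; print('knob in pot',k@w,k@n)
print(robot.read_qpos())
for ps in(-240,-200,-160,-120.3,-90,-60,0,59.7,90,120,150,180,240):
    j=robot.ik([ctr[0],ctr[1],.1],Rz(ps)); print(ps,None if j is None else np.round(j,1))
```

```text
angle 59.100213342227086 long -0.04739722440904913 0.04720614388912672 lat -0.0050944660494708464 0.006458708662687504
centre [0.4788326  0.19228808]
knob in pot 0.0809390293343064 0.013749363739101753
[ 5.21456691e+01  7.00723884e+00 -3.98996729e+00  2.87943075e-04
 -7.90596226e+01 -5.22124989e+01]
-240 [ 43.7  12.7 -28.9   0.  -48.4 166.3]
-200 [  43.7   12.7  -28.9    0.   -48.4 -153.7]
-160 [  43.7   12.7  -28.9    0.   -48.4 -113.7]
-120.3 [ 43.7  12.7 -28.9   0.  -48.4 -74. ]
-90 [ 43.7  12.7 -28.9   0.  -48.4 -43.7]
-60 [ 43.7  12.7 -28.9   0.  -48.4 -13.7]
0 [ 43.7  12.7 -28.9   0.  -48.4  46.3]
59.7 [ 43.7  12.7 -28.9   0.  -48.4 106. ]
90 [ 43.7  12.7 -28.9   0.  -48.4 136.3]
120 [ 43.7  12.7 -28.9   0.  -48.4 166.3]
150 [  43.7   12.7  -28.9    0.   -48.4 -163.7]
180 [  43.7   12.7  -28.9    0.   -48.4 -133.7]
240 [ 43.7  12.7 -28.9   0.  -48.4 -73.7]
```

```bash
cat >> h.py <<'E'
C=np.array([.4788,.1923]); A=59.2
w=np.array([np.cos(np.radians(A)),np.sin(np.radians(A))]); n=np.array([-w[1],w[0]])
def pot(x,y,z): q=C+w*x+n*y; return [q[0],q[1],z]
E
python3 - <<'E'
from h import *
R=Rz(A-180)
robot.move_gripper(0.0)
robot.goto(pot(.054,.014,.19),R); robot.servo_line(pot(.054,.014,.121),speed=.12)
print('t',robot.read_t(),robot.read_force(),robot.read_position())
robot.servo_line(pot(.087,.014,.121),speed=.06); print(robot.read_force())
for x in np.arange(.089,.1001,.0015):
    robot.servo_line(pot(x,.014,.121),speed=.04); f=np.array(robot.read_force())
    print(round(x,4),f.round(1),(f[:2]@w).round(1))
    if f[:2]@w<-7: break
robot.servo_line(pot(x-.006,.014,.121),speed=.08)
robot.servo_line(pot(x-.006,.014,.19),speed=.15)
print(robot.read_t())
p,d=robot.grab_frame("scene"); cv2.imwrite("pics/s2.png",cv2.resize(p[100:230,170:320,::-1],None,fx=4,fy=4))
E
```

```text
t 4.4083 [0.36663365 0.42063082 0.53019185] [0.49499573 0.24655382 0.12200477]
[-0.34929954 -0.24547601  0.13652541]
0.089 [-0.4 -0.2 -0.7] -0.4
0.0905 [-0.6 -1.3  0. ] -1.4
0.092 [-0.9 -1.8 -1.3] -2.0
0.0935 [-1.8 -1.  -0.8] -1.8
0.095 [-1.6 -2.8 -1.3] -3.2
0.0965 [-2.9 -4.9  1.1] -5.7
0.098 [-5.3 -7.7  4.2] -9.3
7.7167
```

View pics/s2.png

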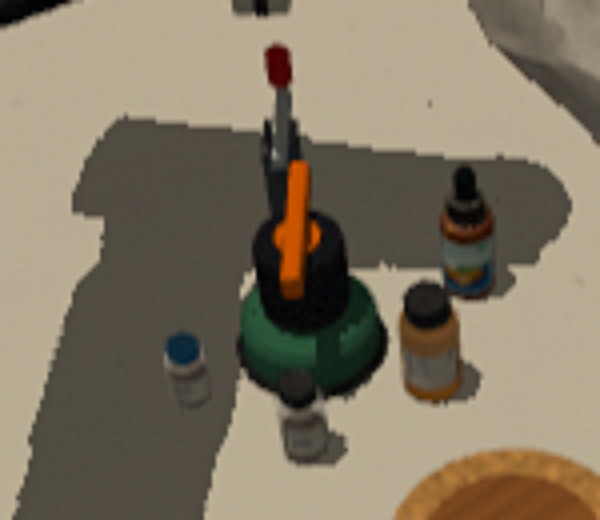

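The bolt is out: the force rose to 9 N at the stop and the knob now stands well away from the bar. I'll check that by depth, then make the first unscrewing stroke with the jaws as a loose fork on the bar.

```bash
cat >> h.py <<'E'
def knob():
    c=cam("scene"); p,d=robot.grab_frame("scene"); h=cv2.cvtColor(p,cv2.COLOR_RGB2HSV)
    m=cv2.inRange(h,(0,150,50),(4,255,255))|cv2.inRange(h,(174,150,50),(180,255,255)); m[:90]=0;m[150:]=0;m[:,:210]=0;m[:,:210]=0;m[:,270:]=0
    v,u=np.nonzero(m); P=cloud(c,np.c_[u,v],d[v,u]); P=P[(P[:,2]>.11)&(P[:,2]<.15)]; P=np.median(P,0)
    return len(u),(P[:2]-C)@w,(P[:2]-C)@n,P[2]
def stroke(ps0,ps1,z0,op=16.):
    """fork over the bar at yaw ps0, turn to ps1, climbing 8 mm/turn; lift"""
    q=[C[0],C[1]]
    robot.goto(q+[z0+.028],Rz(ps0)); robot.move_gripper(26/88.)
    robot.servo_line(q+[z0],speed=.08); f=np.array(robot.read_force()); print('in',robot.read_t(),f.round(1))
    robot.move_gripper(op/88.); print('closed',np.array(robot.read_force()).round(1),robot.read_grip_width()*88)
    ps=ps0
    while ps<ps1-1e-6:
        nx=min(ps+55,ps1); j=list(robot.ik(q+[z0+.008*(nx-ps0)/360],Rz(nx)));robot.movej(j); ps=nx
        print(round(ps),np.array(robot.read_force()).round(1),np.array(robot.read_ft_torque()).round(2))
    z=z0+.008*(ps1-ps0)/360
    robot.move_gripper(26/88.)
    robot.servo_line(q+[z+.028],speed=.12)
    print('t',robot.read_t(),'z',z); return z
E
python3 - <<'E'
from h import *
print(knob())
stroke(A-180,90,.098)
print(knob())
p,d=robot.grab_frame("scene"); cv2.imwrite("pics/s3.png",cv2.resize(p[100:230,170:320,::-1],None,fx=4,fy=4))
E
```

```text
(52, np.float64(0.10602027934537571), np.float64(0.010411809895971279), np.float64(0.1335629652226344))
in 9.5083 [-0.4 -0.1 -0.9]
closed [-0.1 -0.8  0.5] 16.06217163558271
-66 [-0.5  0.3 -1. ] [-0.01  0.05 -0.05]
-11 [-0.5 -0.1 -0.8] [-0.09  0.05 -0.  ]
44 [ 0.5 -0.2 -0. ] [-0.14  0.   -0.02]
90 [0.8 0.6 0.1] [-0.12 -0.08 -0.02]
t 14.3417 z 0.10268444444444445
(0, np.float64(nan), np.float64(nan), np.float64(nan))
  return _methods._mean(a, axis=axis, dtype=dtype,
  ret = um.true_divide(
```

View pics/s3.png

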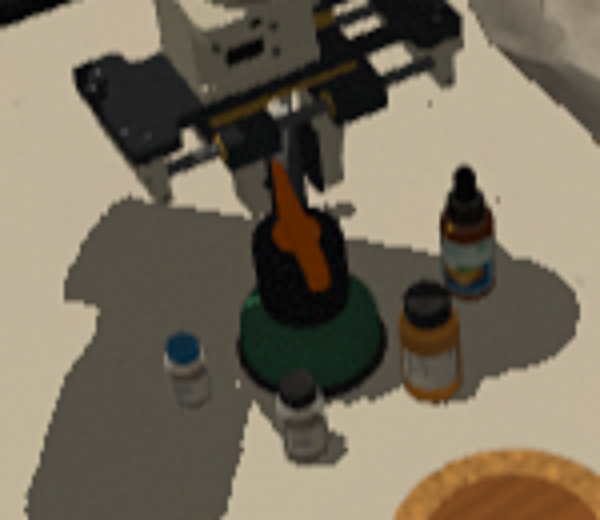

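The bar has turned past the bracket to about 80°, and the side forces are small. The knob's near face reads 106 mm, which puts its centre at about 112 mm, so the bolt is about 30 mm out. I'll repeat the strokes.

```bash
sed -i 's/ps+55/ps+100/' h.py
python3 - <<'E'
from h import *
stroke(-101,90,.1025)
p,d=robot.grab_frame("scene"); a=p[100:230,170:320,::-1]
stroke(-101,90,.1067)
p,d=robot.grab_frame("scene"); b=p[100:230,170:320,::-1]
cv2.imwrite("pics/s4.png",cv2.resize(np.hstack([a,b]),None,fx=2.6,fy=2.6))
E
```

```text
in 17.9583 [ 0.3 -0.1  0.6]
closed [-0.3  1.6  0.3] 16.1311327423227
-1 [ 0.2  0.8 -0.2] [-0.13  0.09  0.07]
90 [-0.4 -0.4  1. ] [-0.11 -0.06  0.02]
t 22.2167 z 0.10674444444444443
in 25.7833 [-1.4  0.4 -0.6]
closed [ 0.3 -0.3 -0.5] 16.248163676944475
-1 [ 0.5 -0.1 -0.4] [-0.05  0.03 -0.01]
90 [ 0.7  0.1 -0.1] [-0.14 -0.05  0.01]
t 30.0417 z 0.11094444444444444
```

View pics/s4.png

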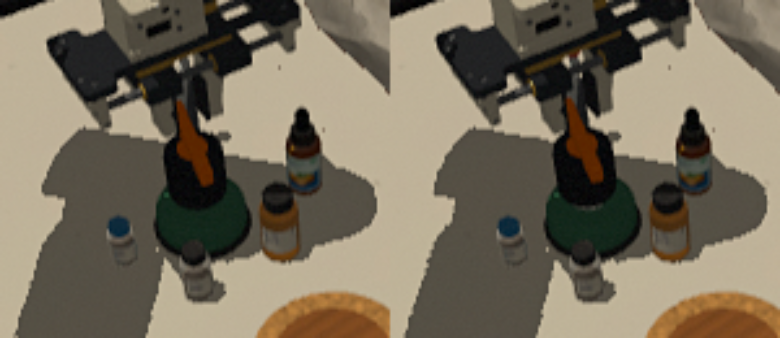

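Run:
```python
from h import *
q=[C[0],C[1]]; ps0,ps1=-101,85; z0=.1105
robot.goto(q+[z0+.028],Rz(ps0)); robot.servo_line(q+[z0],speed=.08); robot.move_gripper(16/88)
for ps,z in((-5,.1125),(85,.114)):
    robot.movej(list(robot.ik(q+[z],Rz(ps)))); print(ps,np.array(robot.read_force()).round(1))
robot.move_gripper(0.0); print('grip',robot.read_grip_width()*88,np.array(robot.read_force()).round(1),np.array(robot.read_ft_torque()).round(2),robot.read_t())
robot.servo_line(q+[.118],speed=.03); f=np.array(robot.read_force()); print('lift4',f.round(1))
if f[2]>-8:
    robot.servo_line(q+[.124],speed=.05); f=np.array(robot.read_force()); print('lift10',f.round(1))
print(robot.read_t(),robot.read_grip_width()*88)
p,d=robot.grab_frame("scene"); cv2.imwrite("pics/s5.png",cv2.resize(p[80:230,170:320,::-1],None,fx=3.5,fy=3.5))
```

```text
-5 [-0.3 -0.1  0.4]
85 [-0.2 -0.3  0.7]
grip 12.103804055218733 [ 0.7  0.3 -0.1] [-0.2  -0.03  0.05] 36.9917
lift4 [ 0.2 -0.1 -0.9]
lift10 [-0.8 -0.7 -1.6]
37.5417 11.665048889089498
```

View pics/s5.png

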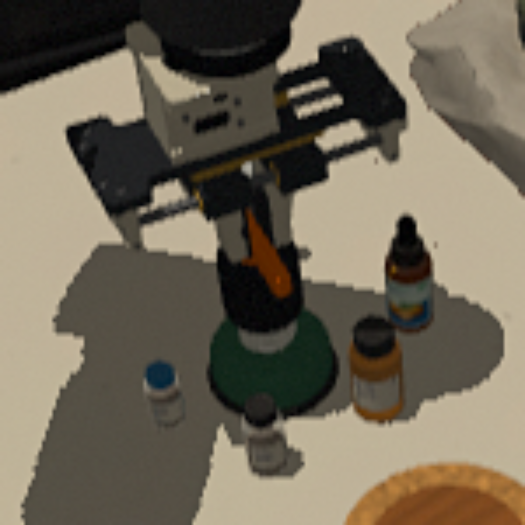

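The cap is free. The bright neck shows below the skirt, the lift load is about 1.6 N, and the bar is held at 11.7 mm. I'll carry it to the mat.

Run:
```python
from h import *
q=[C[0],C[1]]; M=[.5563,-.1768]
robot.servo_line(q+[.200],speed=.12); print(robot.read_t(),robot.read_grip_width()*88,np.array(robot.read_force()).round(1))
robot.servo_line(M+[.20],ori=Rz(0),speed=.17); print(robot.read_t(),robot.read_qpos())
robot.servo_line(M+[.085],speed=.12); print(robot.read_t(),robot.read_position(),robot.read_grip_width()*88)
p,d=robot.grab_frame("scene"); cv2.imwrite("pics/s6.png",cv2.resize(p[190:340,270:440,::-1],None,fx=3.5,fy=3.5))
```

```text
38.375 11.82930934420607 [ 0.6 -0.  -1. ]
40.7417 [ 1.60146398e+00  1.30750404e+01 -1.33955667e+01 -6.76251364e-03
 -6.35205187e+01  8.84593445e+01]
41.85 [ 0.55690152 -0.17683452  0.08574227] 11.63420263092645
```

View pics/s6.png

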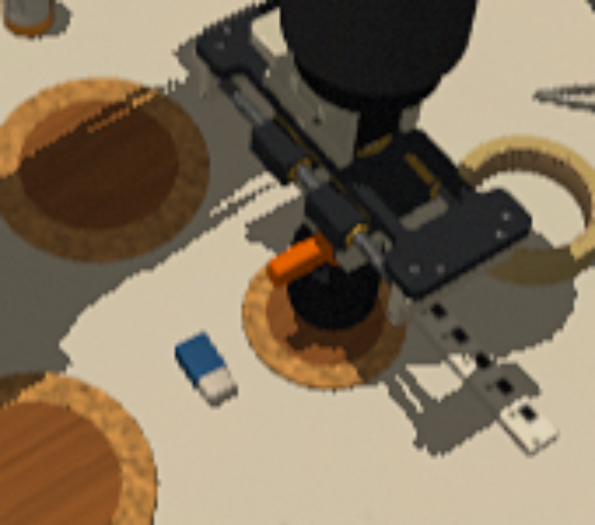

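Run:
```python
from h import *
M=[.5563,-.1768]
robot.servo_line(M+[.070],speed=.06)
f0=np.array(robot.read_force())[2]
for z in np.arange(.0685,.054,-.0015):
    robot.servo_line(M+[z],speed=.03); f=np.array(robot.read_force()); print(round(z,4),f.round(1))
    if f[2]-f0>5: break
print(robot.read_t()); robot.move_gripper(30/88); robot.dwell(.1)
robot.servo_line(M+[.10],speed=.08); robot.servo_line(M+[.17],speed=.15)
robot.servo_line([.5563,.02,.26],speed=.2)
print(robot.read_t(),np.array(robot.read_force()).round(1))
p,d=robot.grab_frame("scene"); cv2.imwrite("pics/s7.png",p[:,:,::-1])
p2,_=robot.grab_frame("side"); cv2.imwrite("pics/side7.png",p2[:,:,::-1])
c=cam("scene");h=cv2.cvtColor(p,cv2.COLOR_RGB2HSV)
m=cv2.inRange(h,(4,200,100),(14,255,255)); m[:200]=0;m[310:]=0;m[:,:320]=0;m[:,:320]=0;m[:,410:]=0
v,u=np.nonzero(m);P=cloud(c,np.c_[u,v],d[v,u]);P=P[(P[:,2]>.06)]
print(len(P),P.mean(0),P.min(0),P.max(0)); print(knob())
```

```text
0.0685 [ 0.4  0.2 -1. ]
0.067 [-0.4  0.2 -1. ]
0.0655 [-0.4  0.9 -1. ]
0.064 [-0.8  0.8 -1.7]
0.0625 [-1.  -0.6  4.2]
0.061 [-5.7  1.8 18. ]
43.8
46.9667 [-0.5 -1.1  0.2]
274 [ 0.55358045 -0.18147891  0.07673866] [ 0.16422206 -0.57483401  0.06013557] [ 0.60471513 -0.16459644  0.92335241]
(54, np.float64(0.10614825406988929), np.float64(0.010173358026497714), np.float64(0.13280883148252653))
```

View pics/s7.png

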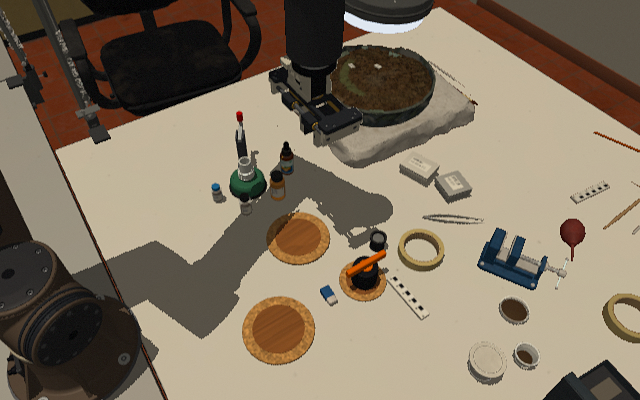

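The cap stands on the small mat at (363,275), the bolt is still out at (239,117), and the vials look unmoved. One centring check, then I hand in.

Run:
```python
from h import *
for nm in("scene","side"):
    p,d=robot.grab_frame(nm);c=cam(nm);h=cv2.cvtColor(p,cv2.COLOR_RGB2HSV)
    m=cv2.inRange(h,(4,200,100),(14,255,255)); v,u=np.nonzero(m);P=cloud(c,np.c_[u,v],d[v,u])
    P=P[(P[:,2]>.068)&(P[:,2]<.083)&(np.hypot(P[:,0]-.556,P[:,1]+.177)<.08)]
    lo,hi=np.percentile(P,1,0),np.percentile(P,99,0);print(nm,len(P),lo.round(4),hi.round(4),((lo+hi)/2).round(4))
robot.job_done(); print(robot.read_t())
```

```text
scene 231 [ 0.5102 -0.1854  0.0698] [ 0.6039 -0.1733  0.0798] [ 0.557  -0.1794  0.0748]
side 177 [ 0.5107 -0.1839  0.0703] [ 0.5969 -0.1719  0.0792] [ 0.5538 -0.1779  0.0747]
the job is handed in; nothing more can be done
the job is handed in; nothing more can be done
```

The cap is off the pot and standing upright on the 100 mm cork mat, the bolt is fully out, and I handed the job in after about 47 s of the 58 s allowed. There is no verdict to report, because the hand-in gives none.

- **Bolt:** I pushed the red knob outward from the inside until the force rose to about 9 N at the stop. Its position reads about 30 mm out, and the last check, after the cap was put down, gave the same reading.
- **Cap:** I turned it about two turns anticlockwise in four strokes, using the jaws as a loose fork. I then pinched the bar and it lifted free at about 1.6 N. I set it down under force control, which peaked at 18 N, so it was not dropped.
- **Final checks:** The bar's centre is within about 3 mm of the mat's centre in both fixed views. They differ from each other by about 3 mm in x. The bar-top height fits the cap standing flat on the cork. The gripper is clear of everything.
- **Bystanders:** I saw none moved or tipped in the last scene picture, but I judged that by eye and did not measure each one.

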